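# Put the glaze test cups back on their own tiles

### The arm

A 6-joint arm with a two-finger parallel gripper is mounted at the origin on the work surface. World frame = base frame: x ahead of the robot, y to its left, z up, the work surface at z = 0. Lengths are in mm, angles in degrees, forces in N, time in s.
With the tool pointing down it reaches from about 275 to 825 mm from the base axis. Payload 4.9 kg.
Tool frame: the origin (TCP) lies at the very end of the fingers, on their centre line; the grasp point (between the pads) lies env.pinch_z behind it (env.pinch_z is the distance from the TCP to the grasp point, in mm); z points along the fingers, y is the line along which they close (so a half turn about z gives the same grasp; the last joint's range is limited). The gripper opens to 85 mm and grips with 20 to 120 N. Pads are 22 mm wide; open, the fingers measure 114 mm over their backs; the gripper's body (76 mm by 85 mm) begins 54 mm behind the grasp point. The pads swing forward as they close: fully open they stand 13 mm farther back than shut.
Start: joints at [-83.148, 18.69, -11.035, 60.275, 0, 82.311], TCP at [138.107, -532.395, 191.381] pointing down, gripper open.
Joint ranges: [-152.03, 152.03], [-55.5, 102.48], [-74.3, 77.21], [-110.64, 120.58], [-84.22, 78.4], [-180, 180]. Speed limits (degrees/s): [147.25, 147.25, 180, 180, 180, 180].

### API

Orientations are given as [roll, pitch, yaw] about the fixed x, y, z axes, in that order (R = Rz(yaw) Ry(pitch) Rx(roll)).
In Python, from rig import env, eyes gives the robot as it stands. The module is installed in compiled form; this text tells all that it offers.
- The arm moves only by the shell command python3 -m jog 'ROWS' [FORCE]. ROWS is text: rows parted by semicolons, each of 7 numbers parted by spaces: the shift along the tool's x, y, z in m, then the turn, a rotation vector about the tool's x, y, z in rad, then the opening in per cent of the stroke, from 0 (shut) to 100 (fully open). In form: x y z rx ry rz claw; .... A call has 1 to 8 rows; each row shifts and turns the commanded pose from where the row before left it, along the tool's axes as they then stand; what a row does not reach is not made up. A row lasts 1/10 s, in which the tool goes at most 50 mm and 8.59 degrees, less where a joint would pass 70% of its speed; a pose out of reach is approached as far as the arm can. A call is refused whole if a number of a shift passes 0.05 or a number of a turn 0.15, either way. A call with a gripper value outside its range is refused whole. The fingers move at their own pace and stop on an object; FORCE is the grip in N (left out, the last holds). Time passes only in rows, so rows that do not move let the fingers close. It gives the time, the measured TCP pose, the force, the opening and the grip force at its end, in the units of the state.
- env.state(): the state, without advancing time (a new reading comes with each control period).
- eyes.snapshot(name): name is "scene" or "top" or "wrist"; returns a dict with "color" (480x640x3 uint8, blue, green, red), "z_map" (480x640 float32, mm along the optical axis (not along the pixel's ray), 0 where there is no reading), "mtx" (3x3 intrinsics, pixels), "cam_to_world" (4x4, takes a point from camera to world coordinates). Camera axes: x right, y down, z forward; pixel columns grow to the right and rows downward; lengths in mm; the calibration is good to about 2 mm. The wrist camera is an equidistant fisheye: a pixel r from the principal point sees the ray r / f radians off the axis. A picture is of the moment at which its call begins.
- env.finish_job(): hands the job in; it is judged then, once.
The state is a dict: "time_s": time; "q": joint angles; "qvel": joint speeds; "joint_efforts": joint torques, N m; "ee_pos": TCP position; "eef_rot": TCP orientation; "ft_force": force on the tool from outside, world axes, zero at the start; "torque": the same for the moment, N m; "gripper_width": finger opening in mm; "gripper_force": force on a finger pad.
Only numpy, scipy, OpenCV 4.12 (cv2) and the standard library are available. Lean on these libraries where they do the work, as an engineer would, in place of code of your own. Each camera call takes 0.05 s, during which the arm holds its last target. There are 200 camera calls.

### The job

The glaze test cups have been mixed up: first take the cracked terracotta cup off the grey bat and put it in the white scrap tub, then, parking a cup on the freed bat when you need a spare place, rearrange the glazed cups until each stands upright in the middle of the tile of its own colour; one that is already right may stay. Never stand a glazed cup on the bare bench, do not tip it over or drop it (set it down), and leave the little glaze jar where it is.

Things in the scene. Friction and masses are not known exactly. Their poses are not given: they have to be found in the camera images.
- cup_blue_center (a point): The good blue cup: a straight-sided open test cup, 52 mm outside diameter, 70 mm tall, wall 4 mm, about 0.12 kg; this point is on its axis, half-way up (35 mm above its foot), z up. Glazed blue inside and out, with a narrow bare clay band at the foot. It starts upright on one of the three coloured tiles.
- cup_green_center (a point): The good green cup: a straight-sided open test cup, 52 mm outside diameter, 70 mm tall, wall 4 mm, about 0.12 kg; this point is on its axis, half-way up (35 mm above its foot), z up. Glazed green inside and out, with a narrow bare clay band at the foot. It starts upright on one of the three coloured tiles.
- cup_yellow_center (a point): The good yellow cup: a straight-sided open test cup, 52 mm outside diameter, 70 mm tall, wall 4 mm, about 0.12 kg; this point is on its axis, half-way up (35 mm above its foot), z up. Glazed yellow inside and out, with a narrow bare clay band at the foot. It starts upright on one of the three coloured tiles.
- cup_cracked_center (a point): The cracked cup: a straight-sided open test cup, 52 mm outside diameter, 70 mm tall, wall 4 mm, about 0.12 kg; this point is on its axis, half-way up (35 mm above its foot), z up. Unglazed red-brown terracotta with dark zigzag cracks and a dark chip in the rim. It starts upright on the grey bat.
- tile_blue: The blue tile: a square blue glazed tile on a wooden backing, 110 x 110 mm, 20 mm thick in all, fixed to the bench. Origin at the centre of its underside, on the bench; its flat top is 20 mm above. x and y run along its edges, z up.
- tile_green: The green tile: a square green glazed tile on a wooden backing, 110 x 110 mm, 20 mm thick in all, fixed to the bench. Origin at the centre of its underside, on the bench; its flat top is 20 mm above. x and y run along its edges, z up.
- tile_yellow: The yellow tile: a square yellow glazed tile on a wooden backing, 110 x 110 mm, 20 mm thick in all, fixed to the bench. Origin at the centre of its underside, on the bench; its flat top is 20 mm above. x and y run along its edges, z up.
- bat: The bat: a round flat grey disc, 150 mm diameter, 20 mm thick, fixed to the bench: the spare place. Origin at the centre of its underside, on the bench; its flat top is 20 mm above, z up.
- tub: The scrap tub: a low round open white plastic tub, 150 mm outside diameter, 45 mm high, wall 4 mm, fixed to the bench. Origin at the centre of its underside, on the bench; its inner floor is 5 mm above, z up.
- jar: A small closed plum-coloured glaze jar with a white cap, 40 mm diameter, 60 mm tall, standing loose on the bench in the middle of the work, a bystander. Origin at the centre of its underside, z up.
Mind the look-alikes: they are no part of the job. Of the things that look like the part that bears cup_yellow_center, the middle-sized one is meant.

How it is judged:
By the outcome, as a careful person would: the job done as asked, in the order asked, and still so for the second after the job is handed in, with the robot touching nothing.
It also fails if it takes over 136 s, if anything falls off the work surface, if the arm or the gripper's body presses on something with over 40 N, if the wrist force passes 120 N, or if a joint passes its speed limit or range.

## Working session

There is one attempt and no reset: what is moved stays moved. The work goes in short steps, Python scripts to look and compute and a shell command to move; the robot and the scene stay as the last step left them, time stands still between calls to the robot, and variables do not carry over. Pictures are saved under pics/ and viewed, at most 14 in all, crops included, and the job is handed in when it is done.

```bash
mkdir -p pics; python3 - <<'E'
from rig import env, eyes
import cv2, numpy as np, pickle
s=env.state(); print(s, env.pinch_z)
for n in("scene","top"):
    d=eyes.snapshot(n); cv2.imwrite(f"pics/{n}0.png",d["color"]); pickle.dump(d,open(f"{n}0.pkl","wb"))
    print(n,d["mtx"].round(1).tolist(),d["cam_to_world"].round(3).tolist())
E
```

```text
{'time_s': 0.0, 'q': array([-8.31486878e+01,  1.87324468e+01, -1.10907134e+01,  6.02761472e+01,
       -1.85130580e-04,  8.23098087e+01]), 'qvel': array([ 0.00699501, -0.08459838,  0.05395203,  0.06996699,  0.03926206,
        0.02059488]), 'joint_efforts': array([-4.48374958e-04, -4.43395829e+01,  2.62442333e+01,  1.54886779e-02,
       -8.64305252e-05, -6.43896136e-07]), 'ee_pos': array([ 138.01630609, -531.73071284,  190.60792804]), 'eef_rot': array([-1.79901561e+02, -1.31055009e-02,  1.45414924e+01]), 'ft_force': array([-0.94310297,  0.11316072, -0.65737171]), 'torque': array([-0.01445136,  0.04702485,  0.00404438]), 'gripper_force': 0.0, 'gripper_width': 85.35051227040358} 18.700000000000003
scene [[468.0, 0.0, 320.9], [0.0, 468.0, 233.9], [0.0, 0.0, 1.0]] [[0.68, 0.632, -0.372, 882.042], [0.733, -0.595, 0.33, -339.22], [-0.013, -0.497, -0.868, 823.594], [0.0, 0.0, 0.0, 1.0]]
top [[536.9, 0.0, 328.7], [0.0, 536.9, 242.6], [0.0, 0.0, 1.0]] [[0.03, -0.995, 0.09, 458.357], [-1.0, -0.03, 0.002, -53.051], [0.001, -0.09, -0.996, 1295.083], [0.0, 0.0, 0.0, 1.0]]
```

View pics/scene0.png

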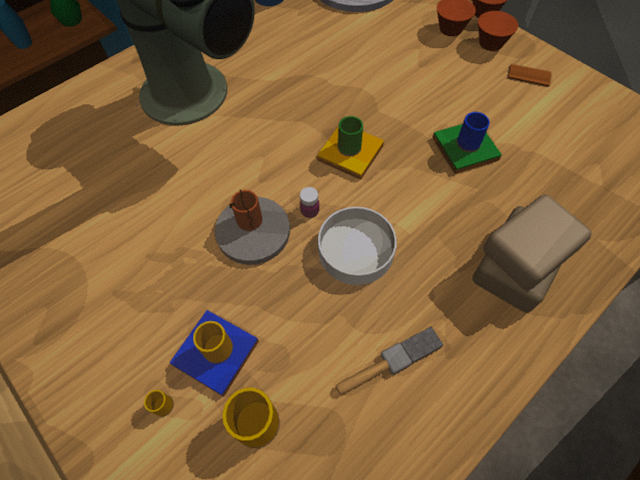

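View pics/top0.png

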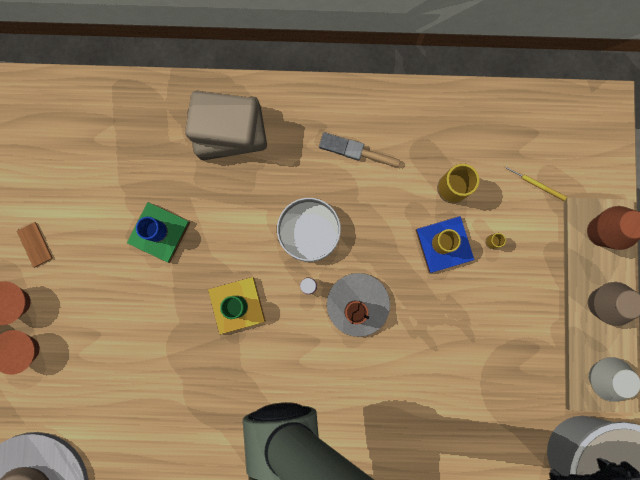

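The top view shows:
- cracked cup on the bat, px (357,312)
- green cup on the yellow tile, px (234,307)
- blue cup on the green tile, px (151,229)
- mid-sized yellow cup on the blue tile, px (447,241)
- tub, px (309,230)
- jar, px (308,286)

Look-alikes in the top view:
- Yellow: big cup (459,183), small cup (497,241), and the one I want (447,241), which is middle-sized and on a tile.
- Terracotta: pots at the left (10,300) and (15,350) and at the right shelf (615,228). The cracked cup on the bat (357,312) is the one I want.

Next I'll measure.

```bash
cat > h.py <<'E'
import numpy as np, cv2
def ray(d,u,v):
    K=d["mtx"];T=d["cam_to_world"]
    r=T[:3,:3]@np.array([(u-K[0,2])/K[0,0],(v-K[1,2])/K[1,1],1]);return T[:3,3],r
def onz(d,u,v,z):
    o,r=ray(d,u,v);return o+r*(z-o[2])/r[2]
def cloud(d):
    K=d["mtx"];T=d["cam_to_world"];Z=d["z_map"].astype(float)
    v,u=np.mgrid[:480,:640]
    P=np.stack([(u-K[0,2])/K[0,0]*Z,(v-K[1,2])/K[1,1]*Z,Z],-1)@T[:3,:3].T+T[:3,3]
    P[Z==0]=np.nan;return P
E
python3 - <<'E'
from h import *; import pickle
S={n:pickle.load(open(n+"0.pkl","rb")) for n in("scene","top")}
hue={"blue":(112,128),"green":(50,80),"yellow":(20,32),"crack":(0,14)}
seeds={"top":{"c_crack":(357,312),"c_green":(234,307),"c_blue":(151,229),"c_yellow":(447,241),"bat":(357,312),"t_yellow":(237,305),"t_green":(158,232),"t_blue":(445,245),"tub":(309,230)},
"scene":{"c_crack":(246,210),"c_green":(350,135),"c_blue":(474,131),"c_yellow":(212,342),"bat":(252,230),"t_yellow":(350,150),"t_green":(467,146),"t_blue":(214,352),"tub":(357,245)}}
for n,d in S.items():
    P=cloud(d)
    for k,(u,v) in seeds[n].items():
        w=70 if k[0]!='c' else 32
        m=np.zeros((480,640),bool);m[max(v-w,0):v+w,max(u-w,0):u+w]=1
        z=P[...,2]
        lo,hi={'c':(80,105),'b':(13,27),'t':(13,27)}[k[0]]
        if k=="tub":lo,hi=37,55
        M=m&(z>lo)&(z<hi)
        if k[:2]=="t_":
            hsv=cv2.cvtColor(d["color"],cv2.COLOR_BGR2HSV);a,b=hue[k[2:]]
            M&=(hsv[...,0]>=a)&(hsv[...,0]<=b)&(hsv[...,1]>120)
        nl,L,st,_=cv2.connectedComponentsWithStats(M.astype(np.uint8))
        if nl<2: print(n,k,"none",np.nanmax(z[m]));continue
        if k[0]!='c': M=L==1+st[1:,4].argmax()
        Q=P[M]; xy=Q[:,:2].astype(np.float32)
        if k[:2]=="t_": r=cv2.minAreaRect(xy)
        else: r=cv2.minEnclosingCircle(xy)
        print(n,k,len(Q),"zmed %.1f"%np.median(Q[:,2]),np.round(np.hstack([np.ravel(x) for x in r]),1))
E
```

```text
scene c_crack 292 zmed 87.9 [ 412.3 -118.4   27.7]
scene c_green 243 zmed 87.6 [417.1 161.8  27. ]
scene c_blue 250 zmed 87.6 [589.9 360.8  27.2]
scene c_yellow 338 zmed 88.3 [ 581.1 -321.1   26.1]
scene bat 3048 zmed 19.4 [ 429.4 -124.4   75.4]
scene t_yellow 1272 zmed 19.5 [419.5 164.3 109.1 113.5  16.9]
scene t_green 1230 zmed 19.9 [589.  359.1 111.9 109.9  65.7]
scene t_blue 2637 zmed 19.5 [ 579.2 -328.3  109.5  109.6   18.1]
scene tub 696 zmed 43.7 [602.3  -2.6  75.5]
top c_crack 140 zmed 89.8 [ 412.8 -118.2   27.6]
top c_green 156 zmed 89.2 [416.5 162.4  26.3]
top c_blue 165 zmed 88.1 [589.7 361.3  26.6]
top c_yellow 147 zmed 89.4 [ 580.9 -320.8   26.4]
top bat 2693 zmed 19.9 [ 430.2 -123.9   75. ]
top t_yellow 1638 zmed 19.9 [419.2 164.3 109.4 110.1  17.3]
top t_green 1392 zmed 19.9 [587.6 359.3 110.8 108.2  66.6]
top t_blue 1492 zmed 19.9 [ 579.2 -327.9  109.1  110.5   18.3]
top tub 366 zmed 44.7 [603.2  -1.1  74.9]
```

```bash
python3 - <<'E'
import cv2,numpy as np
a=cv2.imread("pics/scene0.png");b=cv2.imread("pics/top0.png")
f=lambda i,x,y:cv2.resize(i[y:y+120,x:x+160],(400,300),interpolation=cv2.INTER_CUBIC)
cv2.imwrite("pics/crop.png",np.vstack([np.hstack([f(a,180,150),f(a,140,310)]),np.hstack([f(b,300,250),f(b,390,160)])]))
E
```

```text
(no output)
```

View pics/crop.png

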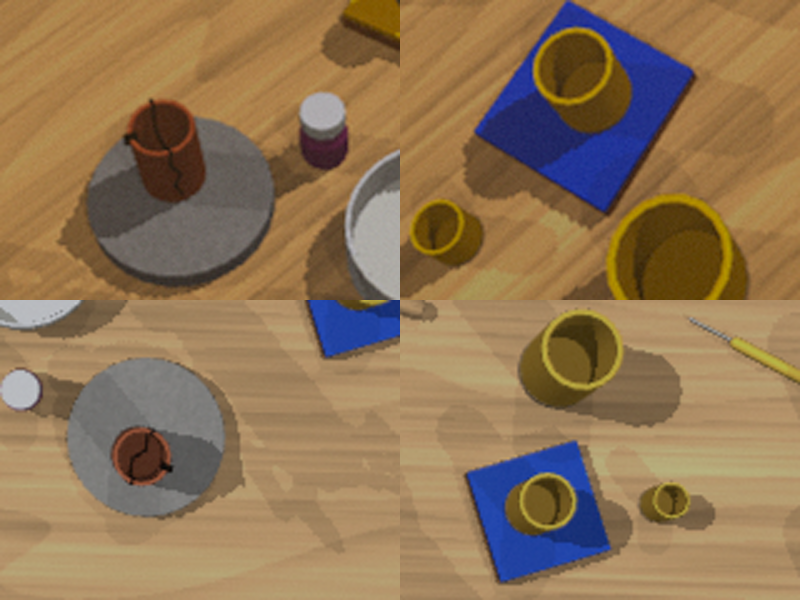

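The two views agree within about 2 mm, and the heights are right: rims at about 90 and tops at about 20. The crop confirms the cracked cup at top px (357,312) and the mid-sized yellow cup at (447,241). Now I'll square the yaw and go above the cracked cup.

```bash
python3 -m jog '0 0 0 0 0 0.127 100; 0 0 0 0 0 0.127 100; 0 0 0 0 0 0 100' 40; python3 -m jog '0.0274 -0.0414 0 0 0 0 100; 0.0274 -0.0414 0 0 0 0 100; 0.0274 -0.0414 0 0 0 0 100; 0.0274 -0.0414 0 0 0 0 100; 0.0274 -0.0414 0 0 0 0 100; 0.0274 -0.0414 0 0 0 0 100; 0.0274 -0.0414 0 0 0 0 100'; python3 -m jog '0.0274 -0.0414 0 0 0 0 100; 0.0274 -0.0414 0 0 0 0 100; 0.0274 -0.0414 0 0 0 0 100; 0 0 0 0 0 0 100;0 0 0 0 0 0 100'
```

```text
time_s: 0.4
ee_pos: [138.1, -532.1, 191.0]
eef_rot: [-179.9, 0.0, 0.0]
ft_force: [-0.2, -0.5, -0.3]
gripper_width: 85.6
gripper_force: 0.0
time_s: 1.1
ee_pos: [330.6, -240.8, 191.5]
eef_rot: [180.0, -0.0, 0.1]
ft_force: [1.9, -0.8, 0.5]
gripper_width: 85.6
gripper_force: 0.0
time_s: 1.6
ee_pos: [412.3, -117.4, 191.2]
eef_rot: [180.0, 0.0, 0.3]
ft_force: [-0.2, 0.6, 0.7]
gripper_width: 85.4
gripper_force: 0.0
```

The tool is within 1 mm of the target, so I'll descend and grip.

```bash
python3 -m jog '0 0.001 0.037 0 0 0 100; 0 0 0.037 0 0 0 100; 0 0 0.037 0 0 0 100; 0 0 0.025 0 0 0 100; 0 0 0.011 0 0 0 100; 0 0 0 0 0 0 100; 0 0 0 0 0 0 40; 0 0 0 0 0 0 40' 40; python3 -m jog '0 0 0 0 0 0 40; 0 0 0 0 0 0 40; 0 0 0 0 0 0 40; 0 0 0 0 0 0 40;0 0 0 0 0 0 40'
```

```text
time_s: 2.4
ee_pos: [412.7, -120.6, 45.3]
eef_rot: [180.0, -0.1, -0.1]
ft_force: [0.5, 0.7, 0.8]
gripper_width: 58.9
gripper_force: 0.0
time_s: 2.9
ee_pos: [413.4, -120.0, 45.8]
eef_rot: [179.9, -0.2, 0.0]
ft_force: [-0.6, -0.2, 6.9]
gripper_width: 48.5
gripper_force: 40.2
```

```bash
python3 -m jog '0 0 -0.015 0 0 0 40; 0 0 -0.035 0 0 0 40; 0 0 -0.04 0 0 0 40; 0 0 -0.03 0 0 0 40;0 0 0 0 0 0 40'; python3 - <<'E'
from rig import eyes; import cv2
cv2.imwrite("pics/w1.png",eyes.snapshot("wrist")["color"]);
E
```

```text
time_s: 3.4
ee_pos: [415.3, -121.0, 169.0]
eef_rot: [179.8, -0.5, 0.0]
ft_force: [0.2, -0.3, -1.6]
gripper_width: 47.8
gripper_force: 41.7
```

View pics/w1.png

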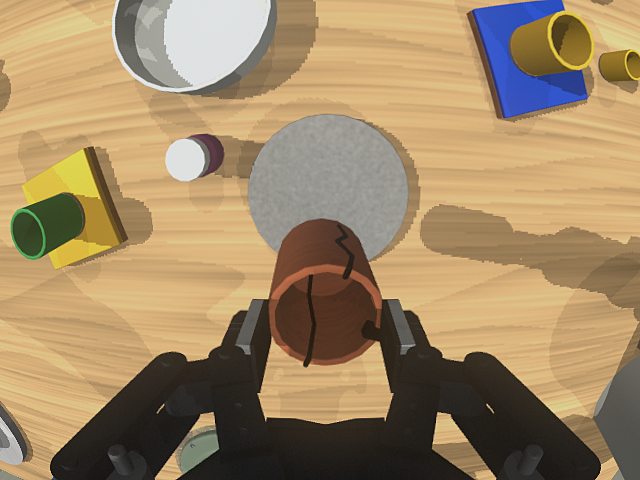

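The cup is held upright in the pads (rim at about px (327,315)) and the bat is free. Next it goes above the tub.

```bash
python3 -m jog '0 0 0 0 0 0 40; 0.0375 -0.0238 0 0 0 0 40; 0.0375 -0.0238 0 0 0 0 40; 0.0375 -0.0238 0 0 0 0 40; 0.0375 -0.0238 0 0 0 0 40; 0.0375 -0.0238 0 0 0 0 40; 0 0 0 0 0 0 40; 0 0 0 0 0 0 40';  python3 -m jog '0 0 0 0 0 0 40;0 0 0 0 0 0 40;0 0 0 0 0 0 40'
```

```text
time_s: 4.25
ee_pos: [598.5, 0.3, 161.7]
eef_rot: [-180.0, 0.3, 0.1]
ft_force: [-0.4, -0.5, -2.1]
gripper_width: 48.1
gripper_force: 41.7
time_s: 4.55
ee_pos: [599.0, -1.2, 164.6]
eef_rot: [180.0, 0.0, -0.1]
ft_force: [-0.0, 0.4, -1.4]
gripper_width: 47.7
gripper_force: 41.7
```

```bash
python3 -m jog '0.003 0.001 0.04 0 0 0 40; 0 0 0.04 0 0 0 40; 0 0 0.025 0 0 0 40; 0 0 0.015 0 0 0 40; 0 0 0.007 0 0 0 40; 0 0 0.005 0 0 0 40; 0 0 0 0 0 0 40; 0 0 0 0 0 0 40';  python3 -m jog '0 0 0 0 0 0 40;0 0 0 0 0 0 90;0 0 0 0 0 0 90; 0 0 0 0 0 0 90; 0 0 0 0 0 0 90;0 0 -0.02 0 0 0 90;0 0 -0.04 0 0 0 90; 0 0 -0.05 0 0 0 90'
```

```text
time_s: 5.35
ee_pos: [603.5, -1.7, 33.4]
eef_rot: [180.0, -0.1, -0.0]
ft_force: [-0.0, -1.0, -1.7]
gripper_width: 48.4
gripper_force: 41.7
time_s: 6.15
ee_pos: [600.8, -1.3, 141.6]
eef_rot: [-180.0, 0.3, -0.0]
ft_force: [1.0, 0.2, 0.1]
gripper_width: 76.9
gripper_force: 0.0
```

```bash
python3 -m jog '0 0 -0.05 0 0 0 100; -0.031 -0.0273 0 0 0 0 100; -0.031 -0.0273 0 0 0 0 100; -0.031 -0.0273 0 0 0 0 100; -0.031 -0.0273 0 0 0 0 100; -0.031 -0.0273 0 0 0 0 100; -0.031 -0.0273 0 0 0 0 100; 0 0 0 0 0 0 100'; python3 -m jog '0 0 0 0 0 0 100;0 0 0 0 0 0 100;0 0 0 0 0 0 100;0 0 0 0 0 0 100'; python3 - <<'E'
from rig import eyes; import cv2
cv2.imwrite("pics/s2.png",eyes.snapshot("scene")["color"]);
E
```

```text
time_s: 6.95
ee_pos: [412.5, 113.7, 193.6]
eef_rot: [-177.7, 0.2, 3.7]
ft_force: [0.6, -0.3, -0.0]
gripper_width: 85.5
gripper_force: 0.0
time_s: 7.35
ee_pos: [417.3, 112.6, 193.5]
eef_rot: [-177.8, 0.0, 3.5]
ft_force: [-1.5, -0.1, 0.4]
gripper_width: 85.4
gripper_force: 0.0
```

View pics/s2.png

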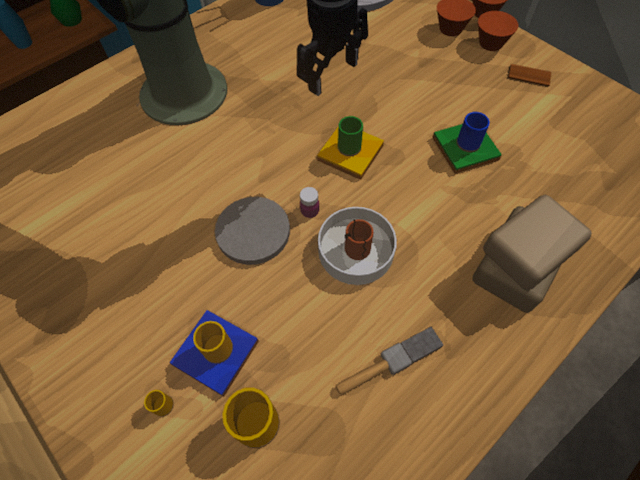

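The cracked cup stands in the tub at px (358,240). The tool stopped short at y=113 with a slight tilt, so I'll check the joints.

```bash
python3 - <<'E'
from rig import env
s=env.state();print(s["q"].round(1),s["qvel"].round(1),s["ee_pos"].round(1),s["eef_rot"].round(1))
E
```

```text
[  3.5   5.8 -27.4  56.9   2.2 179.9] [ 0.1 -0.2 -0.3  0.   0.1 -0.1] [417.1 112.6 193.4] [-177.8    0.     3.5]
```

Joint 6 is at its 180° limit because q6 = 180 − yaw + q1. I'll change to yaw 90 with fingers along world x, level the tool and check.

```bash
python3 -m jog '0 0 0 0 0 -0.145 100; 0 0 0 0 0 -0.145 100; 0 0 0 0 0 -0.145 100; 0 0 0 0 0 0 100; 0 0 0 0 0 0 100; 0 0 0 0 0 0 100'; python3 - <<'E'
from rig import env
s=env.state();print(s["q"].round(1),s["ee_pos"].round(1),s["eef_rot"].round(2))
E
```

```text
time_s: 8.0
ee_pos: [416.7, 112.8, 193.6]
eef_rot: [-178.0, -0.9, 28.4]
ft_force: [0.1, -0.0, -0.7]
gripper_width: 85.4
gripper_force: 0.0
[  3.5   5.8 -27.4  56.9   2.2 155.1] [416.7 112.8 193.6] [-177.95   -0.92   28.36]
```

```bash
python3 -m jog '0 0 0 -0.0358 -0.016 0 100; 0 0 0 0 0 -0.145 100; 0 0 0 0 0 -0.145 100; 0 0 0 0 0 -0.145 100; 0 0 0 0 0 -0.145 100; 0 0 0 0 0 -0.145 100; 0 0 0 0 0 -0.145 100; 0 0 0 0 0 -0.145 100';  python3 -m jog '0 0 0 0 0 -0.061 100; 0 0 0 0 0 0 100; 0 0 0 0 0 0 100; 0 0 0 0 0 0 100;0 0 0 0 0 0 100'; python3 - <<'E'
from rig import env
s=env.state();print(s["q"].round(1),s["ee_pos"].round(1),s["eef_rot"].round(2))
E
```

```text
time_s: 8.8
ee_pos: [416.6, 112.8, 193.6]
eef_rot: [180.0, 0.0, 86.9]
ft_force: [-0.6, -0.8, -0.3]
gripper_width: 85.2
gripper_force: 0.0
time_s: 9.3
ee_pos: [416.6, 112.8, 193.7]
eef_rot: [180.0, -0.0, 90.1]
ft_force: [-0.7, 0.9, -0.8]
gripper_width: 85.7
gripper_force: 0.0
[  5.3   6.  -27.1  56.9  -0.   95.2] [416.6 112.8 193.7] [179.98  -0.    90.1 ]
```

```bash
python3 -m jog '0.025 0 0 0 0 0 100; 0.0242 0 0 0 0 0 100; 0 0 0 0 0 0 100; 0 0 0 0 0 0 100; 0 0 0 0 0 0 100; 0 0 0 0 0 0 100'; python3 -m jog '0 0 0.037 0 0 0 100; 0 0 0.037 0 0 0 100; 0 0 0.037 0 0 0 100; 0 0 0.025 0 0 0 100; 0 0 0.013 0 0 0 100; 0 0 0 0 0 0 100; 0 0 0 0 0 0 100; 0 0 0 0 0 0 40' 40; python3 -m jog '0 0 0 0 0 0 40; 0 0 0 0 0 0 40; 0 0 0 0 0 0 40; 0 0 0 0 0 0 40;0 0 0 0 0 0 40;0 0 0 0 0 0 40'
```

```text
time_s: 9.9
ee_pos: [416.4, 161.4, 193.6]
eef_rot: [180.0, 0.0, 90.1]
ft_force: [0.9, -0.2, -0.2]
gripper_width: 85.1
gripper_force: 0.0
time_s: 10.7
ee_pos: [417.5, 162.0, 45.7]
eef_rot: [179.9, -0.0, 90.1]
ft_force: [0.9, -1.4, -0.1]
gripper_width: 73.2
gripper_force: 0.0
time_s: 11.3
ee_pos: [417.3, 162.3, 46.2]
eef_rot: [179.9, -0.0, 90.2]
ft_force: [-3.2, -1.0, 11.1]
gripper_width: 48.0
gripper_force: 39.4
```

```bash
python3 -m jog '0 0 -0.015 0 0 0 40; 0 0 -0.035 0 0 0 40; 0 0 -0.04 0 0 0 40; 0 0 -0.03 0 0 0 40;0 0 0 0 0 0 40;-0.02 0 0 0 0 0 40; -0.038 0.002 0 0 0 0 40; -0.038 0.002 0 0 0 0 40'; python3 -m jog '-0.038 0.002 0 0 0 0 40;-0.038 0.002 0 0 0 0 40;-0.038 0.002 0 0 0 0 40;-0.038 0.002 0 0 0 0 40;-0.038 0.001 0 0 0 0 40; 0 0 0 0 0 0 40; 0 0 0 0 0 0 40; 0 0 0 0 0 0 40'; python3 -m jog '0 0 0 0 0 0 40; 0 0 0 0 0 0 40; 0 0 0 0 0 0 40'
```

```text
time_s: 12.1
ee_pos: [420.4, 65.4, 164.4]
eef_rot: [180.0, 0.0, 90.3]
ft_force: [-0.2, 0.4, -0.5]
gripper_width: 33.9
gripper_force: 0.0
time_s: 12.9
ee_pos: [429.7, -122.9, 164.3]
eef_rot: [-180.0, -0.0, 90.2]
ft_force: [-1.0, 0.1, -0.4]
gripper_width: 33.8
gripper_force: 0.0
time_s: 13.2
ee_pos: [430.3, -123.2, 164.7]
eef_rot: [180.0, 0.0, 90.2]
ft_force: [0.1, 0.3, 0.6]
gripper_width: 34.0
gripper_force: 0.0
```

The grip was lost on the lift: the opening went to 34 mm. I'll look.

```bash
python3 - <<'E'
from rig import eyes; import cv2
cv2.imwrite("pics/s3.png",eyes.snapshot("scene")["color"]);
E
```

```text
(no output)
```

View pics/s3.png

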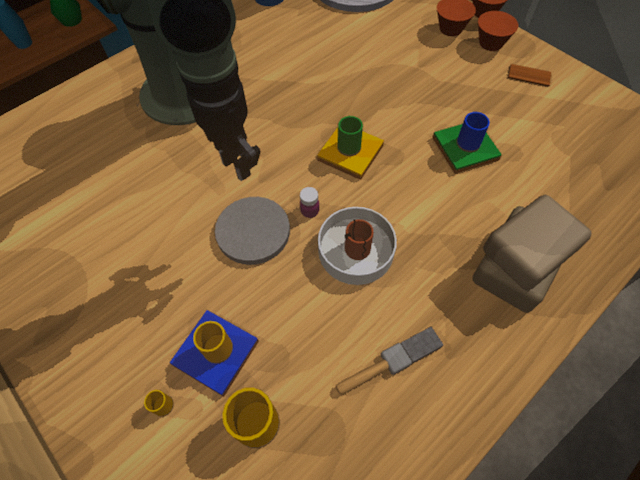

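The green cup still stands upright on the yellow tile at px (350,135), so it slipped out of the pads at once. I'll re-measure it, then use more force, a lower grip and a small test lift.

```bash
cat >> h.py <<'E'
def rim(d,xy,zlo=80,zhi=105,r=60):
    P=cloud(d);M=(P[...,2]>zlo)&(P[...,2]<zhi)&(np.hypot(P[...,0]-xy[0],P[...,1]-xy[1])<r)
    Q=P[M];c=cv2.minEnclosingCircle(Q[:,:2].astype(np.float32))
    return np.round([*c[0],c[1],np.median(Q[:,2])],1),len(Q)
E
python3 - <<'E'
from h import *; from rig import eyes,env
for n in("scene","top"):
    d=eyes.snapshot(n);print(n,rim(d,(417,162)),rim(d,(603,-2),60,90))
print(env.state()["ee_pos"].round(1))
E
```

```text
scene (array([416.2, 161.2,  26.9,  87.4]), 228) (array([ 6.028e+02, -6.000e-01,  2.740e+01,  7.250e+01]), 355)
top (array([416.5, 162.6,  26.1,  88.8]), 144) (array([6.035e+02, 1.000e-01, 2.700e+01, 7.440e+01]), 152)
[ 430.3 -123.6  164.7]
```

```bash
python3 -m jog '0.02 0 0 0 0 0 100; 0.038 -0.002 0 0 0 0 100; 0.038 -0.002 0 0 0 0 100; 0.038 -0.002 0 0 0 0 100; 0.038 -0.002 0 0 0 0 100; 0.038 -0.002 0 0 0 0 100; 0.038 -0.002 0 0 0 0 100; 0.0375 -0.002 0 0 0 0 100'; python3 -m jog '0 0 0 0 0 0 100; 0 0 0 0 0 0 100; 0 0 0 0 0 0 100; 0 0 0.03 0 0 0 100; 0 0 0.037 0 0 0 100;0 0 0.03 0 0 0 100;0 0 0.02 0 0 0 100;0 0 0.01 0 0 0 100'; python3 -m jog '0 0 0 0 0 0 100; 0 0 0 0 0 0 100; 0 0 0 0 0 0 100;0 0 0 0 0 0 100'; python3 -m jog '0 0 0 0 0 0 40; 0 0 0 0 0 0 40; 0 0 0 0 0 0 40; 0 0 0 0 0 0 40;0 0 0 0 0 0 40;0 0 0 0 0 0 40;0 0 0 0 0 0 40' 90;  python3 -m jog '0 0 -0.003 0 0 0 40; 0 0 -0.006 0 0 0 40; 0 0 -0.006 0 0 0 40; 0 0 0 0 0 0 40;0 0 0 0 0 0 40' 90
```

```text
time_s: 14.15
ee_pos: [415.3, 163.2, 164.8]
eef_rot: [180.0, -0.0, 90.2]
ft_force: [1.1, -0.5, 0.1]
gripper_width: 85.5
gripper_force: 0.0
time_s: 14.95
ee_pos: [414.4, 159.9, 36.0]
eef_rot: [-179.9, 0.0, 90.0]
ft_force: [-0.0, 0.3, 0.6]
gripper_width: 85.2
gripper_force: 0.0
time_s: 15.35
ee_pos: [416.5, 161.7, 38.7]
eef_rot: [179.9, -0.0, 90.1]
ft_force: [-0.9, -0.6, -0.6]
gripper_width: 85.4
gripper_force: 0.0
time_s: 16.05
ee_pos: [415.7, 161.7, 39.0]
eef_rot: [179.9, -0.0, 90.2]
ft_force: [-2.8, -1.1, 16.0]
gripper_width: 48.2
gripper_force: 90.0
time_s: 16.55
ee_pos: [415.6, 161.6, 52.7]
eef_rot: [180.0, -0.0, 90.2]
ft_force: [0.4, -0.1, -1.2]
gripper_width: 48.1
gripper_force: 92.8
```

```bash
python3 -m jog '0 0 -0.015 0 0 0 40; 0 0 -0.03 0 0 0 40; 0 0 -0.03 0 0 0 40; 0 0 -0.02 0 0 0 40;0 0 0 0 0 0 40;0 0 0 0 0 0 40;0 0 0 0 0 0 40'
```

```text
time_s: 17.25
ee_pos: [414.3, 161.3, 146.2]
eef_rot: [-179.9, 0.0, 90.1]
ft_force: [0.6, 0.7, -1.3]
gripper_width: 48.3
gripper_force: 93.2
```

```bash
python3 -m jog '-0.02 0.002 0 0 0 0 40; -0.036 0.002 0 0 0 0 40; -0.036 0.002 0 0 0 0 40; -0.036 0.002 0 0 0 0 40; -0.036 0.002 0 0 0 0 40; -0.036 0.002 0 0 0 0 40; -0.036 0.002 0 0 0 0 40; -0.03 0 0 0 0 0 40'; python3 -m jog '-0.0195 0 0 0 0 0 40; 0 0 0 0 0 0 40; 0 0 0 0 0 0 40; 0 0 0 0 0 0 40; 0 0 0 0 0 0 40'
```

```text
time_s: 18.05
ee_pos: [429.4, -106.0, 146.3]
eef_rot: [-179.9, -0.0, 90.1]
ft_force: [0.4, 0.7, -1.3]
gripper_width: 48.4
gripper_force: 93.2
time_s: 18.55
ee_pos: [429.9, -122.9, 147.3]
eef_rot: [-180.0, -0.0, 90.2]
ft_force: [-0.5, -0.8, -1.1]
gripper_width: 48.0
gripper_force: 93.2
```

```bash
python3 -m jog '0 0 0.02 0 0 0 40; 0 0 0.035 0 0 0 40; 0 0 0.03 0 0 0 40; 0 0 0.015 0 0 0 40;0 0 0.005 0 0 0 40;0 0 0 0 0 0 40;0 0 0 0 0 0 40;0 0 0 0 0 0 40'; python3 -m jog '0 0 0.001 0 0 0 40; 0 0 0.001 0 0 0 40; 0 0 0 0 0 0 40; 0 0 0 0 0 0 40'
```

```text
time_s: 19.35
ee_pos: [431.3, -124.2, 43.7]
eef_rot: [179.9, 0.1, 90.2]
ft_force: [-0.1, 0.0, -1.9]
gripper_width: 47.8
gripper_force: 93.2
time_s: 19.75
ee_pos: [430.2, -124.0, 40.7]
eef_rot: [180.0, 0.0, 90.1]
ft_force: [-0.0, -0.6, -1.7]
gripper_width: 48.4
gripper_force: 93.2
```

```bash
python3 -m jog '0 0 0.001 0 0 0 40; 0 0 0 0 0 0 40; 0 0 0 0 0 0 40'; python3 -m jog '0 0 0.001 0 0 0 40; 0 0 0 0 0 0 40; 0 0 0 0 0 0 40'
```

```text
time_s: 20.05
ee_pos: [430.2, -123.9, 39.6]
eef_rot: [180.0, -0.0, 90.1]
ft_force: [-0.4, 0.7, -1.3]
gripper_width: 48.3
gripper_force: 93.2
time_s: 20.35
ee_pos: [430.4, -124.0, 39.2]
eef_rot: [180.0, 0.0, 90.2]
ft_force: [-1.8, 1.4, 6.0]
gripper_width: 48.2
gripper_force: 94.0
```

It is set down, with contact at TCP 39.2. I'll release, rise, and measure the neighbours of the yellow cup.

```bash
python3 -m jog '0 0 0 0 0 0 70; 0 0 0 0 0 0 70;0 0 0 0 0 0 70; 0 0 0 0 0 0 100; 0 0 0 0 0 0 100; 0 0 0 0 0 0 100' 40; python3 -m jog '0 0 -0.01 0 0 0 100; 0 0 -0.03 0 0 0 100; 0 0 -0.04 0 0 0 100; 0 0 -0.04 0 0 0 100; 0 0 -0.02 0 0 0 100; 0 0 0 0 0 0 100; 0 0 0 0 0 0 100'; python3 - <<'E'
from h import *; from rig import eyes,env
for n in("scene","top"):
    d=eyes.snapshot(n);print(n,rim(d,(430,-124),80,100),rim(d,(581,-321),80,105,45),rim(d,(700,-340),60,200,55),rim(d,(582,-443),20,80,40))
E
```

```text
time_s: 20.95
ee_pos: [430.2, -123.9, 38.6]
eef_rot: [180.0, 0.0, 90.1]
ft_force: [-0.2, -0.1, 0.1]
gripper_width: 85.2
gripper_force: 0.0
time_s: 21.65
ee_pos: [430.3, -124.0, 179.1]
eef_rot: [179.9, 0.0, 90.1]
ft_force: [0.1, -0.3, -0.3]
gripper_width: 85.3
gripper_force: 0.0
scene (array([ 430.5, -123.6,   26.3,   87.5]), 274) (array([ 580.8, -321.2,   26.4,   88.3]), 335) (array([ 718.6, -348.5,   37.4,   98.8]), 960) (array([ 589.5, -446.1,   17.6,   37.5]), 343)
top (array([ 0.,  0.,  0., nan]), 0) (array([ 581.9, -320.9,   26.3,   89.4]), 151) (array([ 718.3, -348.2,   38.1,   93.5]), 538) (array([ 590.3, -445.9,   17.8,   39.9]), 137)
  return _methods._mean(a, axis=axis, dtype=dtype,
  ret = ret.dtype.type(ret / rcount)
```

The green cup stands on the bat at (430,-124), and the big yellow cup is 40 mm clear of the fingers. Now the yellow cup.

```bash
python3 -m jog '-0.02 0.015 0 0 0 0 100; -0.035 0.027 0 0 0 0 100; -0.035 0.027 0 0 0 0 100; -0.035 0.027 0 0 0 0 100; -0.035 0.027 0 0 0 0 100; -0.037 0.028 0 0 0 0 100; 0 0 0 0 0 0 100; 0 0 0 0 0 0 100'; python3 -m jog '0 0 0.03 0 0 0 100; 0 0 0.037 0 0 0 100;0 0 0.035 0 0 0 100;0 0 0.025 0 0 0 100;0 0 0.013 0 0 0 100;0 0 0 0 0 0 100; 0 0 0 0 0 0 100; 0 0 0 0 0 0 100'; python3 -m jog '0 0 0 0 0 0 100;0 0 0 0 0 0 100'
```

```text
time_s: 22.55
ee_pos: [580.7, -320.4, 175.6]
eef_rot: [-179.8, -0.2, 90.1]
ft_force: [-0.9, 0.6, -0.5]
gripper_width: 85.5
gripper_force: 0.0
time_s: 23.35
ee_pos: [582.9, -321.2, 40.7]
eef_rot: [179.8, 0.1, 90.2]
ft_force: [-0.5, 0.6, 0.6]
gripper_width: 85.2
gripper_force: 0.0
time_s: 23.55
ee_pos: [582.4, -321.0, 39.9]
eef_rot: [179.9, 0.1, 90.1]
ft_force: [0.0, 0.7, 0.3]
gripper_width: 85.3
gripper_force: 0.0
```

```bash
python3 -m jog '0 -0.001 0.001 0 0 0 40; 0 0 0 0 0 0 40; 0 0 0 0 0 0 40; 0 0 0 0 0 0 40;0 0 0 0 0 0 40;0 0 0 0 0 0 40;0 0 0 0 0 0 40' 90;  python3 -m jog '0 0 -0.003 0 0 0 40; 0 0 -0.006 0 0 0 40; 0 0 -0.006 0 0 0 40; 0 0 0 0 0 0 40;0 0 0 0 0 0 40' 90
```

```text
time_s: 24.25
ee_pos: [581.4, -321.0, 38.6]
eef_rot: [179.9, 0.1, 90.2]
ft_force: [-0.3, 0.2, 6.2]
gripper_width: 47.7
gripper_force: 93.1
time_s: 24.75
ee_pos: [580.8, -320.6, 52.9]
eef_rot: [180.0, 0.0, 90.2]
ft_force: [0.0, 0.0, -2.2]
gripper_width: 47.4
gripper_force: 92.8
```

```bash
python3 -m jog '0 0 -0.015 0 0 0 40; 0 0 -0.03 0 0 0 40; 0 0 -0.04 0 0 0 40; 0 0 -0.025 0 0 0 40;0 0 0 0 0 0 40;0 0 0 0 0 0 40;0 0 0 0 0 0 40'; python3 -m jog '0.02 -0.007 0 0 0 0 40;0.0395 -0.0132 0 0 0 0 40;0.0395 -0.0132 0 0 0 0 40;0.0395 -0.0132 0 0 0 0 40;0.0395 -0.0132 0 0 0 0 40;0.0395 -0.0132 0 0 0 0 40;0.0395 -0.0132 0 0 0 0 40;0.0395 -0.0132 0 0 0 0 40'; python3 -m jog '0.0395 -0.0132 0 0 0 0 40;0.0395 -0.0132 0 0 0 0 40;0.0395 -0.0132 0 0 0 0 40;0.0395 -0.0132 0 0 0 0 40;0.0305 -0.01 0 0 0 0 40;0 0 0 0 0 0 40;0 0 0 0 0 0 40;0 0 0 0 0 0 40';python3 -m jog '0 0 0 0 0 0 40;0 0 0 0 0 0 40;0 0 0 0 0 0 40'
```

```text
time_s: 25.45
ee_pos: [579.6, -319.8, 160.7]
eef_rot: [-179.9, -0.1, 90.1]
ft_force: [-0.1, 0.4, -0.8]
gripper_width: 47.9
gripper_force: 93.0
time_s: 26.25
ee_pos: [478.5, -22.6, 161.0]
eef_rot: [-179.8, -0.0, 90.1]
ft_force: [1.1, 0.8, -0.1]
gripper_width: 47.5
gripper_force: 93.1
time_s: 27.05
ee_pos: [417.0, 163.3, 161.9]
eef_rot: [-179.9, 0.0, 90.1]
ft_force: [1.2, -0.8, -2.4]
gripper_width: 48.2
gripper_force: 93.1
time_s: 27.35
ee_pos: [417.5, 163.4, 162.6]
eef_rot: [180.0, 0.0, 90.1]
ft_force: [-0.3, 0.1, -2.1]
gripper_width: 47.8
gripper_force: 93.1
```

```bash
python3 -m jog '0.001 0.0015 0.02 0 0 0 40; 0 0 0.035 0 0 0 40; 0 0 0.035 0 0 0 40; 0 0 0.02 0 0 0 40;0 0 0.01 0 0 0 40;0 0 0.002 0 0 0 40;0 0 0 0 0 0 40;0 0 0 0 0 0 40'; python3 -m jog '0 0 0 0 0 0 40; 0 0 0 0 0 0 40; 0 0 0 0 0 0 40'
```

```text
time_s: 28.15
ee_pos: [420.0, 165.2, 41.7]
eef_rot: [179.9, -0.0, 90.1]
ft_force: [0.3, -0.3, -1.4]
gripper_width: 47.8
gripper_force: 93.1
time_s: 28.45
ee_pos: [419.2, 165.1, 41.1]
eef_rot: [179.9, -0.0, 90.2]
ft_force: [-0.6, 0.3, -1.2]
gripper_width: 47.9
gripper_force: 93.1
```

```bash
python3 -m jog '0 0 0.001 0 0 0 40; 0 0 0 0 0 0 40; 0 0 0 0 0 0 40'
```

```text
time_s: 28.75
ee_pos: [418.7, 165.1, 39.6]
eef_rot: [180.0, 0.0, 90.2]
ft_force: [0.4, 0.3, -1.7]
gripper_width: 47.8
gripper_force: 93.1
```

```bash
python3 -m jog '-0.0005 0 0.001 0 0 0 40; 0 0 0 0 0 0 40; 0 0 0 0 0 0 40; 0 0 0 0 0 0 40'
```

```text
time_s: 29.15
ee_pos: [418.8, 164.5, 38.6]
eef_rot: [180.0, 0.0, 90.1]
ft_force: [0.4, 0.3, -2.0]
gripper_width: 47.6
gripper_force: 93.2
```

```bash
python3 -m jog '0 0 0.0007 0 0 0 40; 0 0 0 0 0 0 40; 0 0 0 0 0 0 40; 0 0 0 0 0 0 40'
```

```text
time_s: 29.55
ee_pos: [418.9, 164.6, 38.5]
eef_rot: [180.0, -0.0, 90.2]
ft_force: [-1.1, -1.2, 5.7]
gripper_width: 47.6
gripper_force: 94.0
```

Contact. I'll release, rise, and go above the blue cup.

```bash
python3 -m jog '0 0 0 0 0 0 70; 0 0 0 0 0 0 70;0 0 0 0 0 0 70; 0 0 0 0 0 0 100; 0 0 0 0 0 0 100; 0 0 0 0 0 0 100' 40; python3 -m jog '0 0 -0.01 0 0 0 100; 0 0 -0.03 0 0 0 100; 0 0 -0.04 0 0 0 100; 0 0 -0.04 0 0 0 100; 0 0 -0.02 0 0 0 100; 0 0 0 0 0 0 100; 0 0 0 0 0 0 100'; python3 -m jog '0.02 0.0174 0 0 0 0 100; 0.0325 0.0283 0 0 0 0 100; 0.0325 0.0283 0 0 0 0 100; 0.0325 0.0283 0 0 0 0 100; 0.0325 0.0283 0 0 0 0 100; 0.0325 0.0283 0 0 0 0 100; 0.014 0.0121 0 0 0 0 100; 0 0 0 0 0 0 100'; python3 -m jog '0 0 0 0 0 0 100;0 0 0 0 0 0 100;0 0 0 0 0 0 100;0 0 0 0 0 0 100'; python3 - <<'E'
from h import *; from rig import eyes,env
for n in("scene","top"):
    d=eyes.snapshot(n);print(n,rim(d,(419,164),80,100,50),rim(d,(589,361),80,100,40))
E
```

```text
time_s: 30.15
ee_pos: [418.8, 164.5, 37.9]
eef_rot: [180.0, 0.0, 90.2]
ft_force: [1.0, 0.4, -0.5]
gripper_width: 85.3
gripper_force: 0.0
time_s: 30.85
ee_pos: [418.9, 164.6, 178.4]
eef_rot: [179.9, -0.0, 90.2]
ft_force: [-0.3, 0.2, -0.4]
gripper_width: 85.5
gripper_force: 0.0
time_s: 31.65
ee_pos: [589.2, 362.8, 174.5]
eef_rot: [-179.8, 0.1, 90.2]
ft_force: [0.7, -0.7, -0.7]
gripper_width: 85.3
gripper_force: 0.0
time_s: 32.05
ee_pos: [589.0, 360.8, 178.5]
eef_rot: [180.0, -0.0, 90.1]
ft_force: [-0.4, -0.0, 0.3]
gripper_width: 85.3
gripper_force: 0.0
scene (array([418. , 161.4,  28.2,  87.4]), 234) (array([590. , 361.1,  26.8,  87.2]), 254)
top (array([420.3, 163.4,  25.9,  88.5]), 139) (array([589.7, 361.1,  26.1,  88.5]), 166)
```

```bash
python3 -m jog '0 0.0007 0.03 0 0 0 100; 0 0 0.037 0 0 0 100;0 0 0.035 0 0 0 100;0 0 0.025 0 0 0 100;0 0 0.0125 0 0 0 100;0 0 0 0 0 0 100; 0 0 0 0 0 0 100; 0 0 0 0 0 0 100'; python3 -m jog '0 0 0 0 0 0 100;0 0 0 0 0 0 100; 0 0 0 0 0 0 40; 0 0 0 0 0 0 40; 0 0 0 0 0 0 40;0 0 0 0 0 0 40' 90; python3 -m jog '0 0 0 0 0 0 40;0 0 0 0 0 0 40;0 0 0 0 0 0 40';  python3 -m jog '0 0 -0.003 0 0 0 40; 0 0 -0.006 0 0 0 40; 0 0 -0.006 0 0 0 40; 0 0 0 0 0 0 40;0 0 0 0 0 0 40' 90
```

```text
time_s: 32.95
ee_pos: [591.5, 362.2, 40.6]
eef_rot: [179.8, -0.1, 90.1]
ft_force: [-0.5, -0.5, -0.8]
gripper_width: 85.2
gripper_force: 0.0
time_s: 33.55
ee_pos: [590.5, 362.0, 39.7]
eef_rot: [179.9, -0.1, 90.2]
ft_force: [-1.5, -0.3, 5.5]
gripper_width: 48.2
gripper_force: 91.9
time_s: 33.85
ee_pos: [590.5, 361.9, 39.7]
eef_rot: [179.9, -0.0, 90.2]
ft_force: [-1.9, -0.5, 5.2]
gripper_width: 48.0
gripper_force: 91.9
time_s: 34.35
ee_pos: [590.2, 361.6, 53.7]
eef_rot: [180.0, -0.0, 90.1]
ft_force: [-0.0, 0.5, -1.1]
gripper_width: 47.6
gripper_force: 92.6
```

```bash
python3 -m jog '0 0 -0.015 0 0 0 40; 0 0 -0.03 0 0 0 40; 0 0 -0.04 0 0 0 40; 0 0 -0.025 0 0 0 40;0 0 0 0 0 0 40;0 0 0 0 0 0 40;0 0 0 0 0 0 40'; python3 -m jog '-0.02 0 0 0 0 0 40;-0.044 -0.001 0 0 0 0 40;-0.044 -0.001 0 0 0 0 40;-0.044 -0.001 0 0 0 0 40;-0.044 -0.001 0 0 0 0 40;-0.044 -0.001 0 0 0 0 40;-0.044 -0.001 0 0 0 0 40;-0.044 -0.001 0 0 0 0 40'; python3 -m jog '-0.044 -0.001 0 0 0 0 40;-0.044 -0.001 0 0 0 0 40;-0.044 -0.001 0 0 0 0 40;-0.044 -0.001 0 0 0 0 40;-0.044 0 0 0 0 0 40;-0.044 0 0 0 0 0 40;-0.044 0 0 0 0 0 40;-0.035 0 0 0 0 0 40';python3 -m jog '-0.018 0 0 0 0 0 40;0 0 0 0 0 0 40;0 0 0 0 0 0 40;0 0 0 0 0 0 40;0 0 0 0 0 0 40;0 0 0 0 0 0 40'
```

```text
time_s: 35.05
ee_pos: [588.9, 361.0, 162.0]
eef_rot: [-179.9, 0.1, 90.2]
ft_force: [0.2, 0.5, -0.4]
gripper_width: 47.8
gripper_force: 92.8
time_s: 35.85
ee_pos: [582.2, 31.9, 161.8]
eef_rot: [-179.8, -0.0, 90.2]
ft_force: [0.1, 0.9, -1.2]
gripper_width: 47.8
gripper_force: 92.8
time_s: 36.65
ee_pos: [579.3, -311.5, 161.4]
eef_rot: [-179.9, -0.1, 90.1]
ft_force: [1.3, -0.1, -1.3]
gripper_width: 47.8
gripper_force: 92.8
time_s: 37.25
ee_pos: [581.0, -326.3, 163.8]
eef_rot: [180.0, -0.0, 90.2]
ft_force: [0.5, -0.6, -0.8]
gripper_width: 47.5
gripper_force: 92.8
```

```bash
python3 -m jog '-0.001 -0.0015 0.02 0 0 0 40; 0 0 0.035 0 0 0 40; 0 0 0.035 0 0 0 40; 0 0 0.02 0 0 0 40;0 0 0.01 0 0 0 40;0 0 0.002 0 0 0 40;0 0 0 0 0 0 40;0 0 0 0 0 0 40'; python3 -m jog '0 0 0 0 0 0 40; 0 0 0 0 0 0 40; 0 0 0 0 0 0 40'; python3 -m jog '0 0 0.001 0 0 0 40; 0 0 0 0 0 0 40; 0 0 0 0 0 0 40; 0 0 0 0 0 0 40'
```

```text
time_s: 38.05
ee_pos: [580.4, -329.2, 43.2]
eef_rot: [179.9, 0.1, 90.2]
ft_force: [0.5, -0.5, -1.0]
gripper_width: 48.0
gripper_force: 92.8
time_s: 38.35
ee_pos: [579.5, -328.8, 42.1]
eef_rot: [179.9, 0.0, 90.1]
ft_force: [0.3, -0.7, -2.3]
gripper_width: 47.9
gripper_force: 92.8
time_s: 38.75
ee_pos: [579.3, -328.5, 40.4]
eef_rot: [180.0, -0.0, 90.2]
ft_force: [-0.3, -0.2, -1.5]
gripper_width: 48.0
gripper_force: 92.8
```

```bash
python3 -m jog '0 0 0.001 0 0 0 40; 0 0 0 0 0 0 40; 0 0 0 0 0 0 40; 0 0 0 0 0 0 40'
```

```text
time_s: 39.15
ee_pos: [579.4, -328.7, 39.7]
eef_rot: [180.0, 0.0, 90.1]
ft_force: [-0.5, 0.1, 1.3]
gripper_width: 47.7
gripper_force: 93.1
```

```bash
python3 -m jog '0 0 0.0005 0 0 0 40; 0 0 0 0 0 0 70; 0 0 0 0 0 0 70;0 0 0 0 0 0 70; 0 0 0 0 0 0 100; 0 0 0 0 0 0 100; 0 0 0 0 0 0 100' 40; python3 -m jog '0 0 -0.01 0 0 0 100; 0 0 -0.03 0 0 0 100; 0 0 -0.04 0 0 0 100; 0 0 -0.04 0 0 0 100; 0 0 -0.02 0 0 0 100; 0 0 0 0 0 0 100; 0 0 0 0 0 0 100'; python3 -m jog '0.02 -0.0145 0 0 0 0 100; 0.034 -0.0247 0 0 0 0 100; 0.034 -0.0247 0 0 0 0 100; 0.034 -0.0247 0 0 0 0 100; 0.034 -0.0247 0 0 0 0 100; 0.034 -0.0247 0 0 0 0 100; 0.015 -0.011 0 0 0 0 100; 0 0 0 0 0 0 100'; python3 -m jog '0 0 0 0 0 0 100;0 0 0 0 0 0 100;0 0 0 0 0 0 100;0 0 0 0 0 0 100'; python3 - <<'E'
from h import *; from rig import eyes,env
for n in("scene","top"):
    d=eyes.snapshot(n);print(n,rim(d,(579,-328),80,100,50),n=="scene" and rim(d,(430,-124),80,95,40))
E
```

```text
time_s: 39.85
ee_pos: [579.2, -328.5, 38.9]
eef_rot: [180.0, -0.0, 90.2]
ft_force: [0.4, -0.2, 0.1]
gripper_width: 85.7
gripper_force: 0.0
time_s: 40.55
ee_pos: [579.3, -328.6, 179.4]
eef_rot: [179.9, 0.0, 90.1]
ft_force: [0.3, 0.2, 0.5]
gripper_width: 85.6
gripper_force: 0.0
time_s: 41.35
ee_pos: [426.6, -121.3, 177.5]
eef_rot: [-179.8, -0.1, 90.3]
ft_force: [-0.2, -0.4, 1.1]
gripper_width: 85.3
gripper_force: 0.0
time_s: 41.75
ee_pos: [430.0, -124.6, 178.6]
eef_rot: [-180.0, -0.0, 90.1]
ft_force: [0.3, 0.1, -0.8]
gripper_width: 85.5
gripper_force: 0.0
scene (array([ 578.8, -329.1,   26.3,   88.5]), 329) (array([ 430.6, -123.4,   27.2,   88. ]), 264)
top (array([ 579.4, -327.5,   25.9,   89.6]), 149) False
```

Blue is centred on its tile. Now the green cup from the bat.

```bash
python3 -m jog '0.0005 0 0.03 0 0 0 100; 0 0 0.037 0 0 0 100;0 0 0.035 0 0 0 100;0 0 0.025 0 0 0 100;0 0 0.013 0 0 0 100;0 0 0 0 0 0 100; 0 0 0 0 0 0 100; 0 0 0 0 0 0 100'; python3 -m jog '0 0 0 0 0 0 100;0 0 0 0 0 0 100; 0 0 0 0 0 0 40; 0 0 0 0 0 0 40; 0 0 0 0 0 0 40;0 0 0 0 0 0 40' 90; python3 -m jog '0 0 0 0 0 0 40;0 0 0 0 0 0 40;0 0 0 0 0 0 40';  python3 -m jog '0 0 -0.003 0 0 0 40; 0 0 -0.006 0 0 0 40; 0 0 -0.006 0 0 0 40; 0 0 0 0 0 0 40;0 0 0 0 0 0 40' 90
```

```text
time_s: 42.65
ee_pos: [430.7, -123.9, 39.9]
eef_rot: [179.9, 0.0, 90.1]
ft_force: [-0.2, 0.7, 0.4]
gripper_width: 85.7
gripper_force: 0.0
time_s: 43.25
ee_pos: [430.2, -123.6, 40.1]
eef_rot: [179.9, 0.0, 90.2]
ft_force: [-2.1, 1.9, 12.4]
gripper_width: 47.9
gripper_force: 90.4
time_s: 43.55
ee_pos: [430.1, -123.6, 40.1]
eef_rot: [179.9, 0.0, 90.2]
ft_force: [-2.4, 0.7, 13.1]
gripper_width: 48.2
gripper_force: 90.4
time_s: 44.05
ee_pos: [429.9, -123.5, 54.1]
eef_rot: [180.0, 0.0, 90.2]
ft_force: [0.3, -0.3, -1.7]
gripper_width: 47.9
gripper_force: 92.7
```

```bash
python3 -m jog '0 0 -0.015 0 0 0 40; 0 0 -0.03 0 0 0 40; 0 0 -0.04 0 0 0 40; 0 0 -0.025 0 0 0 40;0 0 0 0 0 0 40;0 0 0 0 0 0 40;0 0 0 0 0 0 40'; python3 -m jog '0.02 0.0065 0 0 0 0 40;0.039 0.0128 0 0 0 0 40;0.039 0.0128 0 0 0 0 40;0.039 0.0128 0 0 0 0 40;0.039 0.0128 0 0 0 0 40;0.039 0.0128 0 0 0 0 40;0.039 0.0128 0 0 0 0 40;0.039 0.0128 0 0 0 0 40'; python3 -m jog '0.039 0.0128 0 0 0 0 40;0.039 0.0128 0 0 0 0 40;0.039 0.0128 0 0 0 0 40;0.039 0.0128 0 0 0 0 40;0.034 0.011 0 0 0 0 40;0 0 0 0 0 0 40;0 0 0 0 0 0 40;0 0 0 0 0 0 40';python3 -m jog '0 0 0 0 0 0 40;0 0 0 0 0 0 40;0 0 0 0 0 0 40'
```

```text
time_s: 44.75
ee_pos: [428.5, -122.9, 162.4]
eef_rot: [-179.9, -0.1, 90.1]
ft_force: [-0.4, -0.1, -1.9]
gripper_width: 47.9
gripper_force: 93.1
time_s: 45.55
ee_pos: [524.0, 171.3, 161.9]
eef_rot: [-179.8, 0.0, 90.2]
ft_force: [0.5, -0.8, -1.2]
gripper_width: 48.0
gripper_force: 93.2
time_s: 46.35
ee_pos: [585.8, 358.8, 162.4]
eef_rot: [-179.9, 0.1, 90.1]
ft_force: [-0.5, -0.9, -1.3]
gripper_width: 48.2
gripper_force: 93.3
time_s: 46.65
ee_pos: [586.9, 359.2, 164.4]
eef_rot: [180.0, -0.0, 90.1]
ft_force: [-0.2, -0.1, -1.8]
gripper_width: 48.0
gripper_force: 93.3
```

```bash
python3 -m jog '0 0.001 0.02 0 0 0 40; 0 0 0.035 0 0 0 40; 0 0 0.035 0 0 0 40; 0 0 0.02 0 0 0 40;0 0 0.01 0 0 0 40;0 0 0.002 0 0 0 40;0 0 0 0 0 0 40;0 0 0 0 0 0 40'; python3 -m jog '0 0 0 0 0 0 40; 0 0 0 0 0 0 40; 0 0 0 0 0 0 40'; python3 -m jog '0 0 0.001 0 0 0 40; 0 0 0 0 0 0 40; 0 0 0 0 0 0 40; 0 0 0 0 0 0 40'
```

```text
time_s: 47.45
ee_pos: [589.0, 360.6, 43.8]
eef_rot: [179.8, -0.1, 90.1]
ft_force: [1.1, 0.0, -1.9]
gripper_width: 47.6
gripper_force: 93.3
time_s: 47.75
ee_pos: [588.1, 360.2, 42.6]
eef_rot: [179.9, -0.0, 90.2]
ft_force: [-0.1, 0.2, -1.5]
gripper_width: 48.3
gripper_force: 93.3
time_s: 48.15
ee_pos: [587.7, 360.0, 40.9]
eef_rot: [180.0, 0.0, 90.2]
ft_force: [-0.3, -0.6, -1.5]
gripper_width: 47.7
gripper_force: 93.3
```

```bash
python3 -m jog '0 0 0.001 0 0 0 40; 0 0 0 0 0 0 40; 0 0 0 0 0 0 40; 0 0 0 0 0 0 40'
```

```text
time_s: 48.55
ee_pos: [588.0, 360.1, 40.4]
eef_rot: [180.0, -0.0, 90.2]
ft_force: [-0.9, 0.1, 2.5]
gripper_width: 48.0
gripper_force: 93.8
```

Contact. I'll release, rise, move aside toward the base and check everything.

```bash
python3 -m jog '0 0 0.0004 0 0 0 40; 0 0 0 0 0 0 70; 0 0 0 0 0 0 70;0 0 0 0 0 0 70; 0 0 0 0 0 0 100; 0 0 0 0 0 0 100; 0 0 0 0 0 0 100' 40; python3 -m jog '0 0 -0.01 0 0 0 100; 0 0 -0.03 0 0 0 100; 0 0 -0.04 0 0 0 100; 0 0 -0.04 0 0 0 100; 0 0 -0.02 0 0 0 100; 0 0 0 0 0 0 100; 0 0 0 0 0 0 100'; python3 -m jog '0.02 -0.02 0 0 0 0 100;0.02 -0.03 0 0 0 0 100;0.02 -0.03 0 0 0 0 100;0 -0.03 0 0 0 0 100;0 0 0 0 0 0 100;0 0 0 0 0 0 100;0 0 0 0 0 0 100;0 0 0 0 0 0 100'; python3 - <<'E'
from h import *; from rig import eyes,env
for n in("scene","top"):
    d=eyes.snapshot(n);cv2.imwrite(f"pics/{n}9.png",d["color"])
    for k,xy in dict(Y=(419.3,164.3),G=(588.3,359.2),B=(579.2,-328)).items(): print(n,k,rim(d,xy,80,100,50))
    print(n,"tub",rim(d,(603,-2),60,90),"jar",rim(d,(469,-6),50,75,50))
E
```

```text
time_s: 49.25
ee_pos: [587.8, 360.0, 39.5]
eef_rot: [180.0, 0.0, 90.2]
ft_force: [0.5, -0.3, 0.3]
gripper_width: 85.7
gripper_force: 0.0
time_s: 49.95
ee_pos: [587.8, 360.1, 180.0]
eef_rot: [179.9, -0.0, 90.1]
ft_force: [0.2, -0.6, -1.0]
gripper_width: 85.6
gripper_force: 0.0
time_s: 50.75
ee_pos: [478.5, 419.2, 178.9]
eef_rot: [-180.0, 0.0, 90.1]
ft_force: [0.2, -0.3, -0.3]
gripper_width: 85.4
gripper_force: 0.0
scene Y (array([419.7, 163. ,  27. ,  87.6]), 228)
scene G (array([588.2, 359.2,  27.5,  87.4]), 254)
scene B (array([ 578.7, -328.5,   26.2,   88.5]), 336)
scene tub (array([ 6.025e+02, -5.000e-01,  2.770e+01,  7.270e+01]), 354) jar (array([469.7,  -5.8,  19.5,  59.3]), 256)
top Y (array([420.1, 163.6,  25.9,  89.1]), 146)
top G (array([588.9, 359.6,  26.9,  88.4]), 175)
top B (array([ 579.5, -327.5,   26. ,   88.8]), 157)
top tub (array([ 6.037e+02, -1.000e-01,  2.670e+01,  7.460e+01]), 154) jar (array([470.2,  -4.8,  18.3,  60.1]), 200)
```

View pics/scene9.png

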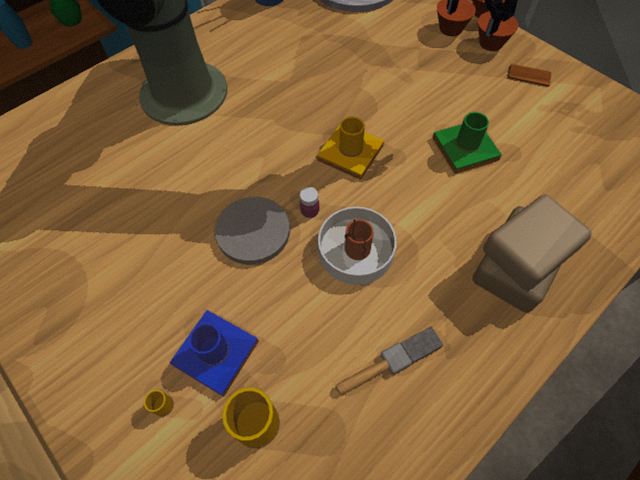

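View pics/top9.png

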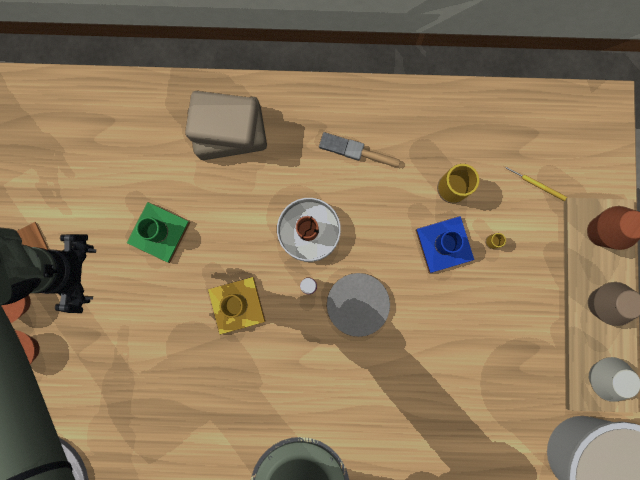

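Each cup stands upright on the tile of its own colour: yellow at top px (234,305), green at (150,229) and blue at (452,243). The cracked cup is in the tub at (308,229), the jar is unmoved at (308,286), and the robot touches nothing.

```bash
python3 -c "
from rig import env
print(env.finish_job())"
```

```text
the job is handed in; nothing more can be done
None
```

The job is handed in after about 51 s: the cracked cup is in the tub, the blue, green and yellow cups stand upright within about 1 mm of their tile centres, and the jar hasn't moved; the green cup slipped from the gripper on its first lift but stayed standing on its tile.

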